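Fit the keyhole fence to the registration board

ROBOT

A 7-joint arm with a two-finger parallel gripper is mounted at the origin on the work surface. World frame = base frame: x ahead of the robot, y to its left, z up, the work surface at z = 0. Lengths are in m, angles in rad, forces in N, time in s.
With the tool pointing down it reaches from about 0.425 to 0.925 m from the base axis. Payload 6.8 kg.
Tool frame: the origin (TCP) lies on the mounting face of the last link; the fingertips stand 173 mm ahead of it and the grasp point (between the pads) lies 155 mm ahead of it (grip_point_offset is the distance from the TCP to the grasp point, in m); x points along the fingers, z is the direction in which the jaws open and shut, and the axes are right-handed (so a half turn about x gives the same grasp; the last joint's range is limited). The gripper opens to 85 mm and grips with 20 to 120 N. Pads are 22 mm wide; open, the fingers measure 114 mm over their backs; the gripper's body (76 mm by 85 mm) begins 54 mm behind the grasp point. The pads swing forward as they close: fully open they stand 13 mm farther back than shut.
Start: joints at [-1.341, 0.477, 0.022, 1.555, -0.011, 1.109, -0.083], TCP at [0.224, 0.637, 0.405] pointing down, gripper open.
Joint ranges: [-2.96, 2.96], [-0.34, 2.1], [-1.41, 1.46], [0.24, 2.44], [-1.37, 4.51], [0.17, 1.92], [-2.96, 2.96]. Speed limits (rad/s): [2.39, 2.39, 3.14, 3.14, 3.14, 3.14, 3.14].

INTERFACE

Orientations are given as a rotation vector (axis times angle).
In Python, from bench import * gives the robot as it stands. The module is installed in compiled form; this text tells all that it offers.
- The arm moves only by the tool servo_tool, never from a script. Its argument "motion" is a list of rows, each a list of 5 numbers: the shift along the tool's x, y, z in m, then the turn about the tool's x in degrees, then the gripper command: -1 is fully open, 1 is shut, values between are in proportion. In form: [[dx, dy, dz, turn, fingers], ...]. A call has 1 to 8 rows; each row is the pose to reach, as a shift and turn from the pose measured when the call began, along the tool's axes at that moment; what a row does not reach only later rows make up. A row lasts 1/10 s, in which the tool goes at most 50 mm and 8.59 degrees, less where a joint would pass 70% of its speed; a pose out of reach is approached as far as the arm can. A call with a gripper value outside its range is refused whole. The fingers move at their own pace and stop on an object; "force" is the grip in N (left out, the last holds). Time passes only in rows, so rows that repeat a pose let the fingers close. It gives the time, the measured TCP pose, the force and the opening at its end, in the units of the state.
- get_obs(): the state, without advancing time (a new reading comes with each control period).
- grab_frame(name): name is "scene" or "top" or "wrist"; returns the picture (400x640x3 uint8, red, green, blue); there is no depth.
- camera_params(name): a dict with "mtx" (3x3 intrinsics, pixels), "world_to_cam" (4x4, takes a point from world to camera coordinates); the wrist camera has in their place "T_tool_cam" (4x4, takes a point from camera to tool coordinates, whose origin is the TCP and whose axes are the tool frame's). Camera axes: x right, y down, z forward; pixel columns grow to the right and rows downward; lengths in m; the calibration is good to about 2 mm. A picture is of the moment at which its call begins: read the wrist's pose just before it. camera_params takes no time and is no camera call.
- hand_in(): hands the job in, once; it reports no verdict.
The state is a dict: "clock": time; "joints": joint angles; "qvel": joint speeds; "tau": joint torques, N m; "tcp_pos": TCP position; "orientation": TCP orientation; "contact_force": force on the tool from outside, world axes, zero at the start; "moment": the same for the moment, N m; "grip_width": finger opening in m.
Only numpy, scipy, OpenCV 4.12 (cv2) and the standard library are available. Lean on these libraries where they do the work, as an engineer would, in place of code of your own. Each camera call takes 0.05 s, during which the arm holds its last target. There are 200 camera calls.

TASK

Fit the loose aluminium fence to the printing registration board: lower its two keyholes over the screw heads, its wall on the paper side, then slide it along until it is fully home and the spring plunger snaps up behind its end, and let go. Work by feel and gently, never forcing it against the board or the screws with more than 25 N, and leave the bottles, the tin and the ink roller where they are.

Things in the scene. Friction and masses are not known exactly. Their poses are not given: they have to be found in the camera images.
- board: Plywood registration board, fixed on the bench: 240 mm (x) by 340 mm (y), 18 mm thick; origin: centre of its underside. The paper lies on its -x part. A T-track runs along y in its top. A steel slide bar clamped in the track carries two upright screws and a spring plunger. Where the bar is clamped is NOT measured: its middle is 0 to 25 mm from point track_mid, to +y or -y; find it by feel or eye.
- track_mid (a point): Middle of the T-track, on the board's top face; axes as the board's. Two steel screws stand on the track's centre line, 60 mm to +y and 60 mm to -y of the slide bar's middle (itself up to 25 mm off this point along y): shank 6 mm thick, head 14 mm across, its underside 6 mm and its top 10 mm above the board. The plunger stands on the same line, 105.5 mm to -y of the bar's middle.
- fence_mid (a point): The grip point of the fence, a loose aluminium angle 240 mm long, 0.3 to 0.46 kg, lying on its foot on the bench at first. The point is midway along the upright wall (10 mm thick, runs along y, top edge 40 mm above the underside), 28 mm above the underside. z up, x from wall to foot. The foot, 4 mm thick, reaches from 5 mm on the -x side of this point to 51 mm on the +x side.
- fence: The fence again: origin on its underside, midway along, on the line of its two keyholes (29 mm to +x of the wall's middle); same axes. Round ends, 17 mm across, are centred at y = -60 and +60 mm; a slot 9 mm wide runs from each towards -y and stops the screw when its centre is 20 mm from the round end's. Fitted, its axes point as the board's: down over the heads first, then 20 mm to the board's +y.
- plunger (a joint): Travel (m) of the brass spring plunger: a round-topped pin 8 mm thick standing 6 mm above the board. 0 = up, 0.006 = pressed flush; it takes 1 to 2.5 N. The fence's foot presses it down when set down over the screws; in the last 1.5 mm before fully home it springs up behind the fence's -y end and keeps it from sliding back. The bar holds still under any allowed force.
- bottle_a: Upright white ink bottle with a black cap, 46 mm across, 130 mm tall; origin at the centre of its base. Leave it alone.
- bottle_b: A second ink bottle like the first. Leave it alone.
- tin: Round steel ink tin, 80 mm across, 70 mm tall; origin at the centre of its base. Leave it alone.
- brayer: Ink roller lying on the bench: black roller 38 mm thick and 100 mm wide (along its y) with a wooden handle towards its -x, 180 mm long in all; origin under the roller. Leave it alone.
Things that resemble listed ones, but are neither listed nor needed, are in the scene too. Several things look just like the fence: the one meant starts nearest to the robot's base.

How it is judged:
By the outcome, as a careful person would: the job done as asked, in the order asked, and still so for the second after the job is handed in, with the robot touching nothing.
It also fails if it takes over 64 s, if anything falls off the work surface, if the arm or the gripper's body presses on something with over 40 N, if the wrist force passes 120 N, or if a joint passes its speed limit or range.

## Working session

There is one attempt and no reset: what is moved stays moved. The work goes in short steps, Python scripts to look and compute and a tool call to move; the robot and the scene stay as the last step left them, time stands still between calls to the robot, and variables do not carry over. Pictures are saved under pics/ and viewed, about 8 in all and at most 12, crops included, and the job is handed in when it is done.

Besides the shell and the picture viewer there is one more tool, called after "Emit:" in YAML: its name, and indented under it one key for each argument. servo_tool: Moves the arm, as the interface text tells. Its arguments: {"type":"object","properties":{"motion":{"type":"array","items":{"type":"array","items":{"type":"number"}}},"force":{"type":"number"}},"required":["motion"]}

```bash
mkdir -p pics
python3 - <<'E'
from bench import *
import cv2,numpy as np
np.set_printoptions(precision=4,suppress=True)
o=get_obs();print({k:np.round(v,4) for k,v in o.items()})
for n in("scene","top","wrist"):
    p=camera_params(n);print(n,p)
    im=grab_frame(n);cv2.imwrite(f"pics/{n}0.png",im[:,:,::-1])
E
```

```text
{'clock': np.float64(0.0), 'joints': array([-1.3411,  0.4778,  0.0223,  1.5565, -0.0115,  1.1093, -0.0831]), 'qvel': array([-0.0001,  0.0007, -0.0001, -0.0002,  0.0001,  0.0019,  0.002 ]), 'tau': array([  0.0002, -59.6444,   1.6082, -28.1199,   0.0125,   0.0091,
         0.    ]), 'tcp_pos': array([0.2236, 0.6366, 0.4037]), 'orientation': array([-0.9581,  1.3518,  0.9561]), 'contact_force': array([0.5612, 0.1815, 0.0447]), 'moment': array([-0.0005, -0.0194, -0.0212]), 'grip_width': np.float64(0.0854)}
scene {'mtx': array([[505.7255,   0.    , 319.9439],
       [  0.    , 505.7255, 196.4698],
       [  0.    ,   0.    ,   1.    ]]), 'world_to_cam': array([[ 0.1271,  0.9918, -0.0142,  0.0225],
       [ 0.5431, -0.0816, -0.8357, -0.2594],
       [-0.83  ,  0.0985, -0.549 ,  2.087 ],
       [ 0.    ,  0.    ,  0.    ,  1.    ]])}
top {'mtx': array([[380.6599,   0.    , 318.2124],
       [  0.    , 380.6599, 196.4287],
       [  0.    ,   0.    ,   1.    ]]), 'world_to_cam': array([[ 0.0254, -0.9994, -0.0233, -0.0814],
       [-0.9871, -0.0214, -0.1588,  0.5811],
       [ 0.1582,  0.027 , -0.987 ,  1.1619],
       [ 0.    ,  0.    ,  0.    ,  1.    ]])}
wrist {'mtx': array([[356.602 ,   0.    , 318.0441],
       [  0.    , 356.602 , 197.604 ],
       [  0.    ,   0.    ,   1.    ]]), 'T_tool_cam': array([[-0.0004, -0.2751,  0.9614,  0.0307],
       [ 0.0006, -0.9614, -0.2751,  0.0696],
       [ 1.    ,  0.0005,  0.0006,  0.0008],
       [ 0.    ,  0.    ,  0.    ,  1.    ]])}
```

View pics/top0.png

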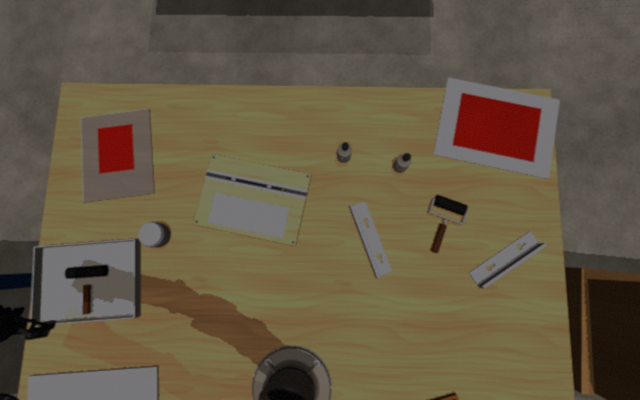

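View pics/scene0.png

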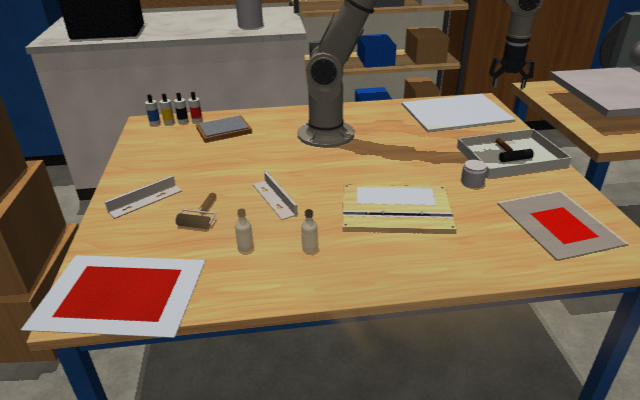

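The top view shows the near fence at about (370,240) and the board at (254,199), with the paper on the robot's side. The second fence, at (507,260), is farther away. The scene view agrees.

```bash
cat > h.py <<'E'
from bench import *
import cv2,numpy as np
from scipy.spatial.transform import Rotation as R
np.set_printoptions(precision=4,suppress=True)
def cam(n,o=None):
    p=camera_params(n);K=p["mtx"]
    if n=="wrist":
        o=o or get_obs();T=np.eye(4);T[:3,:3]=R.from_rotvec(o["orientation"]).as_matrix();T[:3,3]=o["tcp_pos"]
        return K,T@p["T_tool_cam"]
    return K,np.linalg.inv(p["world_to_cam"])
def ray(c,px,z):
    K,T=c;px=np.atleast_2d(px).astype(float)
    d=(np.c_[px,np.ones(len(px))]@np.linalg.inv(K).T)@T[:3,:3].T
    return T[:3,3]+d*((z-T[2,3])/d[:,2])[:,None]
def proj(c,P):
    K,T=c;P=np.atleast_2d(P);q=(P-T[:3,3])@T[:3,:3]@K.T
    return q[:,:2]/q[:,2:]
def totool(P,o=None):
    o=o or get_obs();return R.from_rotvec(o["orientation"]).inv().apply(np.asarray(P)-o["tcp_pos"])
E
python3 - <<'E'
from h import *
c=cam("top")
print(ray(c,[(213,156),(311,175),(298,244),(196,225)],.018))
print(ray(c,[(350,206),(364,202),(391,273),(377,277)],.0))
print(ray(c,[(345,150),(402,162),(152,234),(450,208),(290,390)],.0))
print(R.from_rotvec(get_obs()["orientation"]).as_matrix())
im=cv2.imread("pics/top0.png")
a=cv2.resize(im[140:290,180:410],None,fx=3.4,fy=3.4,interpolation=cv2.INTER_CUBIC)
cv2.imwrite("pics/top0z.png",cv2.convertScaleAbs(a,alpha=1.6))
E
```

```text
[[ 0.7157  0.2862  0.018 ]
 [ 0.6578 -0.0415  0.018 ]
 [ 0.4324 -0.0065  0.018 ]
 [ 0.4852  0.3255  0.018 ]]
[[ 0.5606 -0.1713  0.    ]
 [ 0.5749 -0.2169  0.    ]
 [ 0.3489 -0.3039  0.    ]
 [ 0.3353 -0.2596  0.    ]]
[[ 0.7497 -0.1523  0.    ]
 [ 0.712  -0.342   0.    ]
 [ 0.4537  0.4747  0.    ]
 [ 0.5613 -0.4958  0.    ]
 [-0.0093  0.0044  0.    ]]
[[-0.0003 -0.9435  0.3314]
 [-0.0014  0.3314  0.9435]
 [-1.     -0.0001 -0.0014]]
```

View pics/top0z.png

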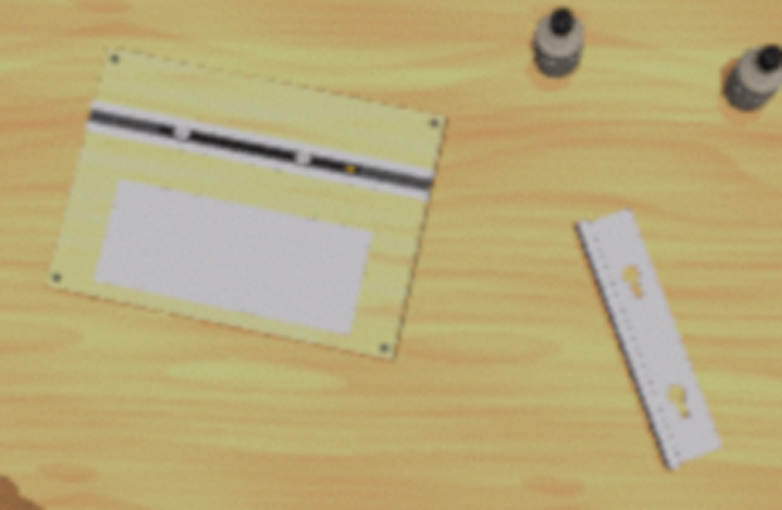

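The crop shows the fence wall on its left (+y world) edge, with the round keyhole ends pointing away from the robot. The two screws are at about (182,131) and (303,157) in the crop, with the brass plunger at (350,168). I'll fly the wrist camera over the board first.

Emit:
servo_tool:
  motion:
    - [0.0,-0.52,-0.355,80,-1]
    - [0.0,-0.52,-0.355,80,-1]
    - [0.0,-0.52,-0.355,80,-1]
    - [0.0,-0.52,-0.355,80,-1]
    - [0.0,-0.52,-0.355,80,-1]
    - [0.0,-0.52,-0.355,80,-1]
    - [0.0,-0.52,-0.355,80,-1]
    - [0.0,-0.52,-0.355,80,-1]

```text
clock: 0.95
tcp_pos: [0.4613, 0.3127, 0.4046]
orientation: [-0.022, 1.571, 0.02]
contact_force: [0.2, -0.1, 0.1]
grip_width: 0.0854
```

Emit:
servo_tool:
  motion:
    - [0.07,-0.18,0.14,11,-1]
    - [0.07,-0.18,0.14,11,-1]
    - [0.07,-0.18,0.14,11,-1]
    - [0.07,-0.18,0.14,11,-1]
    - [0.07,-0.18,0.14,11,-1]
    - [0.07,-0.18,0.14,11,-1]
    - [0.07,-0.18,0.14,11,-1]

```text
clock: 1.65
tcp_pos: [0.6062, 0.1355, 0.3341]
orientation: [0.13, 1.568, -0.133]
contact_force: [-0.0, 0.5, -0.4]
grip_width: 0.0854
```

Run:
```python
from h import *
import pickle
o=get_obs();im=grab_frame("wrist");pickle.dump((o,im),open("w1.pkl","wb"))
print(o["tcp_pos"],R.from_rotvec(o["orientation"]).as_matrix(),o["joints"])
cv2.imwrite("pics/w1.png",im[:,:,::-1])
```

```text
[0.6062 0.1355 0.3341] [[-0.0015  0.1665  0.986 ]
 [-0.0016  0.986  -0.1665]
 [-1.     -0.0018 -0.0012]] [-0.6506  0.4923  0.448   1.7796 -0.2568  0.9296 -0.2611]
```

View pics/w1.png

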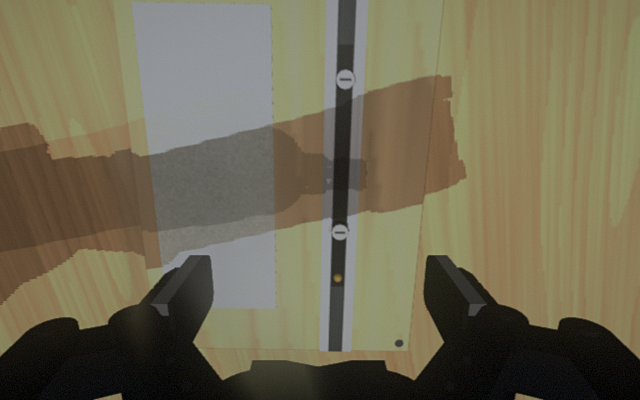

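The wrist view shows the screw heads at (345,79) and (340,232) and the plunger at (338,278). Next I'll refine the heads by contour.

Run:
```python
from h import *
import pickle
o,im=pickle.load(open("w1.pkl","rb"))
c=cam("wrist",o);g=cv2.cvtColor(im,cv2.COLOR_RGB2GRAY)
S=[]
for u,v in((345,79),(340,232)):
    w=g[v-14:v+15,u-14:u+15]
    u0,v0=u-14,v-14
    # restrict by disc radius 12 then bright fraction inside
    cc=cv2.HoughCircles(cv2.resize(w,None,fx=4,fy=4,interpolation=cv2.INTER_CUBIC),cv2.HOUGH_GRADIENT,1,40,param1=100,param2=12,minRadius=28,maxRadius=52)
    q=cc[0,0]/4;p=(u0+q[0]-.375,v0+q[1]-.375);P=ray(c,p,.028)[0];S.append(P);print(p,q[2],P, q[2]*2/356*.31)
S=np.array(S);d=S[0]-S[1];print("sep",np.linalg.norm(d[:2]),"yaw of y",np.degrees(np.arctan2(d[1],d[0])))
h=cv2.cvtColor(im,cv2.COLOR_RGB2HSV)[270:287,330:347]
m=(h[...,1]>130);ys,xs=np.nonzero(m);p=(xs.mean()+330,ys.mean()+270);P=ray(c,p,.023)[0];print("plunger",p,len(xs),P,np.linalg.norm((P-S.mean(0))[:2]))
print("mid",S.mean(0))
print("corner",ray(c,[(408,350),(321,349),(444,0)],.018))
# track light edges per row
for v in (20,110,300,335):
    r=g[v].astype(int);print(v,[(i,r[i+1]-r[i-1]) for i in range(310,385) if abs(r[i+1]-r[i-1])>18])
```

```text
(np.float32(345.25), np.float32(79.0)) 9.975 [0.6395 0.2128 0.028 ] 0.017372193
(np.float32(339.75), np.float32(232.0)) 7.775 [0.6176 0.0948 0.028 ] 0.013540731
sep 0.11999632758063708 yaw of y 79.4835348894869
plunger (np.float64(337.41379310344826), np.float64(278.3448275862069)) 29 [0.6091 0.0503 0.023 ] 0.10531012207911922
mid [0.6286 0.1538 0.028 ]
corner [[ 0.6635 -0.0383  0.018 ]
 [ 0.5824 -0.0234  0.018 ]
 [ 0.7181  0.2547  0.018 ]]
20 [(336, np.int64(-23)), (337, np.int64(-63)), (338, np.int64(-59)), (354, np.int64(38)), (355, np.int64(71)), (356, np.int64(42))]
110 [(334, np.int64(-39)), (335, np.int64(-59)), (336, np.int64(-36)), (350, np.int64(34)), (351, np.int64(63)), (352, np.int64(44)), (362, np.int64(-19))]
300 [(328, np.int64(-25)), (329, np.int64(-79)), (330, np.int64(-66)), (342, np.int64(22)), (343, np.int64(66)), (344, np.int64(67)), (345, np.int64(20))]
335 [(327, np.int64(-26)), (328, np.int64(-83)), (329, np.int64(-64)), (341, np.int64(47)), (342, np.int64(82)), (343, np.int64(40))]
```

The screw separation is 120.0 mm and the plunger is 105.3 mm from the bar's middle, both matching the spec. The board's yaw is -10.5°. Next is the fence.

Emit:
servo_tool:
  motion:
    - [0.0,-0.386,-0.107,58.5,-1]
    - [0.0,-0.386,-0.107,58.5,-1]
    - [0.0,-0.386,-0.107,58.5,-1]
    - [0.0,-0.386,-0.107,58.5,-1]
    - [0.0,-0.386,-0.107,58.5,-1]
    - [0.0,-0.386,-0.107,58.5,-1]
    - [0.0,-0.386,-0.107,58.5,-1]
    - [0.0,-0.386,-0.107,58.5,-1]

```text
clock: 2.5
tcp_pos: [0.4367, -0.2256, 0.3353]
orientation: [0.921, 1.368, -0.92]
contact_force: [1.7, 0.2, 0.3]
grip_width: 0.0854
```

Emit:
servo_tool:
  motion:
    - [0,0,0,0,-1]
    - [0,0,0,0,-1]

```text
clock: 2.7
tcp_pos: [0.4366, -0.2251, 0.3357]
orientation: [0.923, 1.367, -0.919]
contact_force: [0.7, 0.8, 0.8]
grip_width: 0.0854
```

Run:
```python
from h import *
import pickle
o=get_obs();im=grab_frame("wrist");pickle.dump((o,im),open("w2.pkl","wb"))
print(o["clock"],o["qvel"],o["tcp_pos"],R.from_rotvec(o["orientation"]).as_matrix(),o["joints"])
cv2.imwrite("pics/w2.png",im[:,:,::-1])
```

```text
2.7 [-0.0384  0.0106 -0.0357 -0.0099 -0.0063 -0.0003 -0.0029] [ 0.4366 -0.2251  0.3357] [[ 0.0013  0.9266  0.376 ]
 [ 0.0017  0.376  -0.9266]
 [-1.      0.0019 -0.0011]] [-0.3085  0.3366  0.8041  2.094  -0.3291  0.8365 -0.4937]
```

View pics/w2.png

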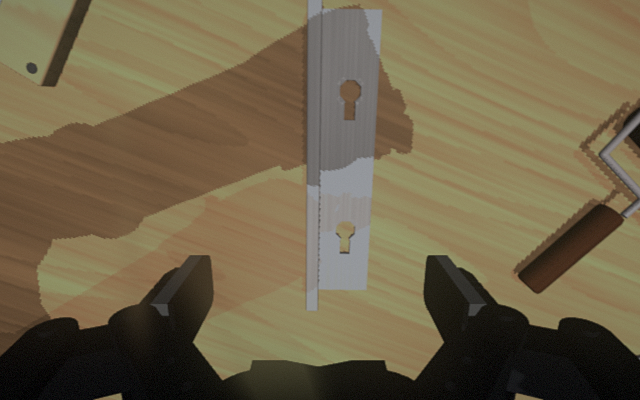

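Wrist view of the fence: keyhole round ends at about (350,91) and (345,231). The wall top runs along columns 307–320 and the foot's near end is at row 290.

Run:
```python
from h import *
import pickle
o,im=pickle.load(open("w2.pkl","rb"))
c=cam("wrist",o);h=cv2.cvtColor(im,cv2.COLOR_RGB2HSV);s=h[...,1].astype(int)
M=np.array([.6286,.1538])
for name,(u0,u1,v0,v1) in dict(far=(334,366,72,130),near=(330,362,214,262)).items():
    m=((s[v0:v1,u0:u1]>70)*255).astype(np.uint8)
    cs,_=cv2.findContours(m,cv2.RETR_EXTERNAL,cv2.CHAIN_APPROX_NONE);k=max(cs,key=cv2.contourArea)
    P=ray(c,k[:,0]+[u0,v0],.004)
    print(name,cv2.boundingRect(k),u0,v0)
    for v in range(v0,v1,2):
        r=np.nonzero(m[v-v0])[0]
        if len(r): print(v,r.min()+u0,r.max()+u0,end="; ")
    print()
for v in (60,150,200,280):
    r=s[v];g=cv2.cvtColor(im,cv2.COLOR_RGB2GRAY)[v].astype(int)
    print(v,[(i,g[i+1]-g[i-1],r[i+1]-r[i-1]) for i in range(295,385) if abs(g[i+1]-g[i-1])>12 or abs(r[i+1]-r[i-1])>30])
for u in (312,335,355):
    print(u,[(v,s[v+1,u]-s[v-1,u]) for v in list(range(3,30))+list(range(280,325)) if abs(s[v+1,u]-s[v-1,u])>25])
```

```text
far (6, 8, 20, 40) 334 72
80 348 350; 82 345 356; 84 342 357; 86 341 359; 88 340 359; 90 340 359; 92 340 359; 94 340 359; 96 341 358; 98 343 356; 100 345 354; 102 346 353; 104 345 354; 106 345 354; 108 345 354; 110 345 354; 112 345 353; 114 345 353; 116 345 353; 118 344 353; 
near (7, 8, 17, 30) 330 214
222 341 349; 224 339 351; 226 337 353; 228 337 353; 230 337 353; 232 337 353; 234 338 351; 236 340 349; 238 342 348; 240 341 348; 242 341 348; 244 341 348; 246 341 348; 248 340 348; 250 340 348; 
60 [(302, np.int64(-14), np.int64(-2)), (306, np.int64(11), np.int64(-79)), (307, np.int64(31), np.int64(-88)), (308, np.int64(23), np.int64(-28)), (319, np.int64(-17), np.int64(1)), (320, np.int64(-15), np.int64(4)), (321, np.int64(13), np.int64(1)), (322, np.int64(21), np.int64(0)), (378, np.int64(-5), np.int64(53)), (379, np.int64(8), np.int64(71)), (380, np.int64(24), np.int64(19)), (381, np.int64(19), np.int64(-13))]
150 [(303, np.int64(-15), np.int64(-1)), (305, np.int64(-2), np.int64(-35)), (306, np.int64(12), np.int64(-89)), (307, np.int64(29), np.int64(-62)), (308, np.int64(21), np.i
[... 480 characters left out ...]
0, np.int64(23), np.int64(-3)), (370, np.int64(-8), np.int64(35)), (371, np.int64(-9), np.int64(75)), (372, np.int64(-3), np.int64(44))]
280 [(305, np.int64(-8), np.int64(-70)), (306, np.int64(24), np.int64(-86)), (307, np.int64(25), np.int64(-21)), (316, np.int64(-21), np.int64(3)), (317, np.int64(-41), np.int64(6)), (319, np.int64(53), np.int64(-17)), (320, np.int64(22), np.int64(6)), (366, np.int64(-8), np.int64(52)), (367, np.int64(-10), np.int64(69))]
312 [(310, np.int64(72)), (311, np.int64(77))]
335 [(8, np.int64(-70)), (9, np.int64(-57)), (289, np.int64(77)), (290, np.int64(65))]
355 [(5, np.int64(26)), (8, np.int64(-81)), (9, np.int64(-78)), (289, np.int64(48)), (290, np.int64(69))]
```

Run:
```python
from h import *
import pickle
o,im=pickle.load(open("w2.pkl","rb"))
c=cam("wrist",o)
k=ray(c,[(349.9,90.8),(345.3,229.2)],.004)[:,:2];d=k[0]-k[1]
print("holes",k,"sep",np.linalg.norm(d),"yaw y",np.degrees(np.arctan2(d[1],d[0])))
W=[ray(c,[(a,v) for v,a in zip((60,150,200,280),l)],.04)[:,:2] for l in ((306.8,306.2,306,305.5),(319.6,318.5,317.7,316.7))]
for w in W: e=w[0]-w[-1];print("wall edge yaw",np.degrees(np.arctan2(e[1],e[0])))
y=np.array(d/np.linalg.norm(d));x=np.array([y[1],-y[0]])
m=k.mean(0)
for w in W: print("wall edge off x",(w-m)@x)
F=ray(c,[(379,60),(374,150),(371,200),(366.7,280)],.004)[:,:2];print("foot edge x",(F-m)@x)
E=ray(c,[(335,8.5),(355,8.5),(335,289.5),(355,289.5)],.004)[:,:2];print("ends y",(E-m)@y)
gp=m-.029*x;print("mid holes",m,"grip pt",gp,"y",y)
R0=R.from_rotvec(o["orientation"]).as_matrix();print("tool z yaw",np.degrees(np.arctan2(R0[1,2],R0[0,2])),"fence x yaw",np.degrees(np.arctan2(x[1],x[0])))
print("tool delta grip point:",totool([*gp,.028],o)-[.155,0,0])
```

```text
holes [[ 0.5154 -0.22  ]
 [ 0.4045 -0.2637]] sep 0.11926092854627317 yaw y 21.51825290288938
wall edge yaw 21.272203987312032
wall edge yaw 21.383615370340188
wall edge off x [-0.0338 -0.0341 -0.0342 -0.0345]
wall edge off x [-0.0249 -0.025  -0.0252 -0.0253]
foot edge x [0.0222 0.022  0.0217 0.0217]
ends y [ 0.1197  0.1198 -0.1204 -0.1202]
mid holes [ 0.46   -0.2418] grip pt [ 0.4493 -0.2149] y [0.9303 0.3668]
tool z yaw -67.91411052472073 fence x yaw -68.48174709711063
tool delta grip point: [ 0.1527  0.0151 -0.0044]
```

The measurements fit the spec: 119.3 mm separation against 120, ends at ±120 mm, and a 9–9.5 mm wall. Descending to grip.

Emit:
servo_tool:
  motion:
    - [0.04,0.015,-0.0045,0.6,-1]
    - [0.08,0.015,-0.0045,0.6,-1]
    - [0.115,0.015,-0.0045,0.6,-1]
    - [0.14,0.015,-0.0045,0.6,-1]
    - [0.151,0.015,-0.0045,0.6,-1]
    - [0.152,0.015,-0.0045,0.6,-1]
  force: 60

```text
clock: 3.35
tcp_pos: [0.4502, -0.2122, 0.1826]
orientation: [0.927, 1.368, -0.923]
contact_force: [0.8, 0.4, 0.0]
grip_width: 0.0853
```

Emit:
servo_tool:
  motion:
    - [0,0,0,0,1]
    - [0,0,0,0,1]
    - [0,0,0,0,1]
    - [0,0,0,0,1]
    - [0,0,0,0,1]
    - [0,0,0,0,1]
  force: 60

```text
clock: 3.95
tcp_pos: [0.4507, -0.2129, 0.1833]
orientation: [0.927, 1.365, -0.923]
contact_force: [0.3, -1.1, 6.7]
grip_width: 0.0088
```

Run:
```python
from h import *
o=get_obs()
print(o["clock"],o["grip_width"],o["contact_force"],o["moment"],o["tcp_pos"],o["qvel"])
R0=R.from_rotvec(o["orientation"]).as_matrix();print(R0,np.degrees(np.arctan2(R0[1,2],R0[0,2])))
```

```text
3.95 0.008802932845074543 [ 0.2778 -1.0772  6.6673] [-0.2014 -0.0257 -0.1765] [ 0.4507 -0.2129  0.1833] [ 0.002  -0.0007 -0.0006  0.0002 -0.0018  0.0033  0.0013]
[[ 0.0013  0.9288  0.3706]
 [ 0.0022  0.3706 -0.9288]
 [-1.      0.002  -0.0016]] -68.24917419546281
```

Emit:
servo_tool:
  motion:
    - [-0.03,0,0,0,1]
    - [-0.07,0,0,0,1]
    - [-0.09,0.01,-0.01,-2,1]
    - [-0.09,0.045,-0.045,-10,1]
    - [-0.09,0.08,-0.08,-18,1]
    - [-0.09,0.115,-0.115,-26,1]
    - [-0.09,0.15,-0.15,-34,1]
    - [-0.09,0.18,-0.185,-42,1]

```text
clock: 4.75
tcp_pos: [0.5495, 0.0278, 0.2737]
orientation: [0.356, 1.541, -0.352]
contact_force: [1.7, -0.6, -4.3]
grip_width: 0.0091
```

Run:
```python
from h import *
o=get_obs()
print(o["clock"],o["grip_width"],o["contact_force"],o["moment"],o["tcp_pos"])
R0=R.from_rotvec(o["orientation"]).as_matrix();print(np.degrees(np.arctan2(R0[1,2],R0[0,2])))
print(totool([.6005,.1611,.26],o))
```

```text
4.75 0.009057128111146355 [ 1.7225 -0.5928 -4.2883] [-0.0544 -0.0602  0.0215] [0.5495 0.0278 0.2737]
-25.893293158366966
[ 0.0141  0.1421 -0.0123]
```

Emit:
servo_tool:
  motion:
    - [0.014,0.04,-0.003,-5,1]
    - [0.014,0.08,-0.008,-10,1]
    - [0.014,0.12,-0.011,-15.4,1]
    - [0.014,0.142,-0.0123,-15.4,1]
    - [0.014,0.142,-0.0123,-15.4,1]
    - [0.014,0.142,-0.0123,-15.4,1]

```text
clock: 5.35
tcp_pos: [0.5998, 0.1611, 0.2592]
orientation: [0.144, 1.567, -0.142]
contact_force: [-0.4, -0.5, -4.4]
grip_width: 0.0093
```

Run:
```python
from h import *
import pickle
o=get_obs();im=grab_frame("wrist");pickle.dump((o,im),open("w3.pkl","wb"))
R0=R.from_rotvec(o["orientation"]).as_matrix();print(o["clock"],o["tcp_pos"],o["contact_force"],o["moment"],R0,np.degrees(np.arctan2(R0[1,2],R0[0,2])))
c=cam("wrist",o)
print("screws px",proj(c,[(.6395,.2128,.028),(.6176,.0948,.028)]))
z=o["tcp_pos"][2]-.183+.004
g=o["tcp_pos"]-.002*R0[:,1]
X,Y=R0[:,2],R0[:,1]
H=[g+.029*X+s*.06*Y for s in(1,-1)]
for h in H:h[2]=z
print("holes px",proj(c,H),H)
cv2.imwrite("pics/w3.png",cv2.resize(im[:,:,::-1],None,fx=1.25,fy=1.25))
```

```text
5.35 [0.5998 0.1611 0.2592] [-0.4227 -0.4947 -4.4303] [-0.073   0.0305  0.0067] [[-0.0012  0.1814  0.9834]
 [ 0.0013  0.9834 -0.1814]
 [-1.      0.0011 -0.0014]] -10.449809275684988
screws px [[371.9975 119.7167]
 [363.9713 310.6304]]
holes px [[389.0425 127.7844]
 [375.9132 370.867 ]] [array([0.6389, 0.2129, 0.0802]), array([0.6171, 0.0948, 0.0802])]
```

View pics/w3.png

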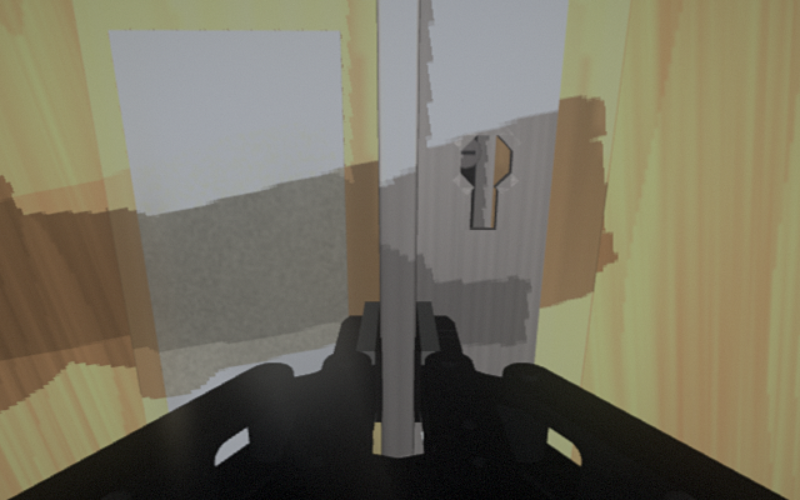

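The held fence's +y keyhole is at about (389.6,128) in full-frame pixels, against a prediction of (389.0,127.8), so the grasp is as measured. I'll nudge +0.6 mm in x and lower to just above the heads.

Emit:
servo_tool:
  motion:
    - [0.02,0,0.0006,0,1]
    - [0.036,0,0.0006,0,1]
    - [0.044,0,0.0006,0,1]
    - [0.045,0,0.0006,0,1]
    - [0.045,0,0.0006,0,1]

```text
clock: 5.9
tcp_pos: [0.6004, 0.1595, 0.2144]
orientation: [0.145, 1.567, -0.145]
contact_force: [-0.2, 0.1, -3.2]
grip_width: 0.0088
```

```bash
cat > s.py <<'E'
from h import *
o=get_obs();R0=R.from_rotvec(o["orientation"]).as_matrix();x=R0[:2,2]/np.linalg.norm(R0[:2,2]);y=np.array([-x[1],x[0]])
g=o["tcp_pos"][:2]-.002*y+.029*x;X=np.array([.9833,-.1822]);Y=np.array([.1822,.9833])
d=g-[.6286,.1538]
print("t%.2f yaw %.2f hole-mid rel bar: x %.2f y %.2f mm  under z %.2f mm"%(o["clock"],np.degrees(np.arctan2(x[1],x[0])),d@X*1e3,d@Y*1e3,(o["tcp_pos"][2]-.183)*1e3),"F",o["contact_force"],"tool",R0.T@o["contact_force"],"M",o["moment"],"w",o["grip_width"])
E
python3 s.py
```

```text
t5.90 yaw -10.58 hole-mid rel bar: x 0.23 y -1.55 mm  under z 31.36 mm F [-0.2291  0.0941 -3.2248] tool [ 3.2252  0.0491 -0.2377] M [ 0.0801  0.0137 -0.0249] w 0.008840653566385784
```

Emit:
servo_tool:
  motion:
    - [0.0,0.0015,-0.0002,0,1]
    - [0.001,0.0015,-0.0002,0,1]
    - [0.001,0.0015,-0.0002,0,1]

```text
clock: 6.2
tcp_pos: [0.6006, 0.1612, 0.2138]
orientation: [0.146, 1.567, -0.144]
contact_force: [0.4, 0.7, -3.9]
grip_width: 0.0089
```

```bash
python3 s.py; python3 s.py
```

```text
t6.20 yaw -10.56 hole-mid rel bar: x 0.12 y 0.15 mm  under z 30.76 mm F [ 0.4372  0.6997 -3.8524] tool [3.8528 0.7646 0.3051] M [0.0483 0.0008 0.0266] w 0.008918116641301916
t6.20 yaw -10.56 hole-mid rel bar: x 0.12 y 0.15 mm  under z 30.76 mm F [ 0.4372  0.6997 -3.8524] tool [3.8528 0.7646 0.3051] M [0.0483 0.0008 0.0266] w 0.008918116641301916
```

Aligned. Now lowering in 1.5 mm steps by feel.

Emit:
servo_tool:
  motion:
    - [0.0015,0,0,0,1]
    - [0.003,0,0,0,1]
    - [0.0045,0,0,0,1]
    - [0.005,0,0,0,1]

```text
clock: 6.6
tcp_pos: [0.6005, 0.1612, 0.2085]
orientation: [0.145, 1.567, -0.144]
contact_force: [0.1, 0.9, -4.1]
grip_width: 0.0091
```

```bash
python3 s.py
```

```text
t6.60 yaw -10.56 hole-mid rel bar: x 0.01 y 0.14 mm  under z 25.49 mm F [ 0.1471  0.9244 -4.1091] tool [ 4.1098  0.933  -0.0196] M [-0.0357  0.0183  0.0057] w 0.009051469875560304
```

The underside is below the head tops with no contact, so the heads are in the keyholes. Continuing down.

Emit:
servo_tool:
  motion:
    - [0.0015,0,0,0,1]
    - [0.003,0,0,0,1]
    - [0.0045,0,0,0,1]
    - [0.0055,0,0,0,1]
    - [0.0055,0,0,0,1]

```text
clock: 7.1
tcp_pos: [0.6006, 0.1612, 0.203]
orientation: [0.145, 1.567, -0.144]
contact_force: [-0.7, 0.7, -1.9]
grip_width: 0.0093
```

```bash
python3 s.py
```

```text
t7.10 yaw -10.56 hole-mid rel bar: x 0.08 y 0.18 mm  under z 19.95 mm F [-0.7352  0.7421 -1.8521] tool [ 1.8534  0.5936 -0.8566] M [-0.1246  0.0345 -0.0394] w 0.009296584092066509
```

Emit:
servo_tool:
  motion:
    - [0.0007,0,0,0,1]
    - [0.0013,0,0,0,1]
    - [0.0013,0,0,0,1]

```text
clock: 7.4
tcp_pos: [0.6006, 0.1613, 0.2017]
orientation: [0.145, 1.567, -0.144]
contact_force: [-1.1, 0.2, -0.6]
grip_width: 0.009
```

```bash
python3 s.py
```

```text
t7.40 yaw -10.56 hole-mid rel bar: x 0.09 y 0.19 mm  under z 18.73 mm F [-1.1471  0.2223 -0.6366] tool [ 0.6379  0.0079 -1.1678] M [-0.1216  0.1197 -0.0384] w 0.009019725577978574
```

Emit:
servo_tool:
  motion:
    - [0.0003,0,0,0,1]
    - [0.0003,0.002,0,0,1]
    - [0.0003,0.004,0,0,1]
    - [0.0003,0.006,0,0,1]
    - [0.0003,0.008,0,0,1]
    - [0.0003,0.008,0,0,1]

```text
clock: 8.0
tcp_pos: [0.6023, 0.1697, 0.2015]
orientation: [0.145, 1.566, -0.143]
contact_force: [0.2, -2.8, 0.3]
grip_width: 0.009
```

```bash
python3 s.py
```

```text
t8.00 yaw -10.53 hole-mid rel bar: x 0.25 y 8.78 mm  under z 18.53 mm F [ 0.2427 -2.7653  0.3171] tool [-0.3209 -2.674   0.7439] M [-0.3245 -0.0877 -0.0688] w 0.009024250168744015
```

Emit:
servo_tool:
  motion:
    - [0,0.002,-0.0001,0,1]
    - [0,0.004,-0.0001,0,1]
    - [0,0.006,-0.0002,0,1]
    - [0,0.008,-0.0002,0,1]
    - [0,0.008,-0.0002,0,1]

```text
clock: 8.5
tcp_pos: [0.6035, 0.1789, 0.2014]
orientation: [0.145, 1.566, -0.141]
contact_force: [1.1, 1.1, -1.2]
grip_width: 0.0094
```

```bash
python3 s.py
```

```text
t8.50 yaw -10.46 hole-mid rel bar: x -0.23 y 18.10 mm  under z 18.41 mm F [ 1.0928  1.0597 -1.2353] tool [1.238  1.2374 0.8828] M [ 0.2025 -0.0963  0.0023] w 0.00942013432186511
```

Now the last few millimetres, in 1 mm steps until the stop is felt.

Emit:
servo_tool:
  motion:
    - [0,0.0007,0,0,1]
    - [0,0.0014,0,0,1]
    - [0,0.0019,0,0,1]
    - [0,0.0019,0,0,1]

```text
clock: 8.9
tcp_pos: [0.6038, 0.1804, 0.2014]
orientation: [0.145, 1.566, -0.142]
contact_force: [-0.1, -2.9, 1.5]
grip_width: 0.0092
```

```bash
python3 s.py
```

```text
t8.90 yaw -10.48 hole-mid rel bar: x -0.20 y 19.67 mm  under z 18.42 mm F [-0.1444 -2.8676  1.5415] tool [-1.5479 -2.8427  0.3787] M [-0.619   0.2635  0.0167] w 0.009241824427489564
```

Emit:
servo_tool:
  motion:
    - [0,0.0005,0,0,1]
    - [0,0.001,0,0,1]
    - [0,0.0013,0,0,1]
    - [0,0.0013,0,0,1]

```text
clock: 9.3
tcp_pos: [0.604, 0.1808, 0.2014]
orientation: [0.145, 1.567, -0.143]
contact_force: [-0.2, -4.9, 2.3]
grip_width: 0.009
```

```bash
python3 s.py
```

```text
t9.30 yaw -10.52 hole-mid rel bar: x -0.13 y 20.08 mm  under z 18.40 mm F [-0.221  -4.9469  2.3337] tool [-2.3392 -4.9018  0.6837] M [-0.9938  0.2502  0.0746] w 0.008959276367754487
```

Emit:
servo_tool:
  motion:
    - [0,0.001,0,0,1]
    - [0,0.002,0,0,1]
    - [0,0.0025,0,0,1]
    - [0,0.0025,0,0,1]

```text
clock: 9.7
tcp_pos: [0.6042, 0.1814, 0.2014]
orientation: [0.144, 1.568, -0.146]
contact_force: [-2.7, -7.8, 3.3]
grip_width: 0.0093
```

```bash
python3 s.py
```

```text
t9.70 yaw -10.61 hole-mid rel bar: x 0.02 y 20.60 mm  under z 18.41 mm F [-2.6825 -7.7676  3.2961] tool [-3.2817 -8.1336 -1.2126] M [-1.4098  0.5009  0.0706] w 0.009334410903030095
```

A firm stop at about 20.3 mm. I'll test the latch with a gentle pull back.

Emit:
servo_tool:
  motion:
    - [0,-0.0005,0,0,1]
    - [0,-0.0015,0,0,1]
    - [0,-0.0025,0,0,1]
    - [0,-0.0025,0,0,1]

```text
clock: 10.1
tcp_pos: [0.6038, 0.18, 0.2014]
orientation: [0.145, 1.568, -0.145]
contact_force: [-0.1, 1.0, -1.3]
grip_width: 0.0094
```

```bash
python3 s.py
```

```text
t10.10 yaw -10.55 hole-mid rel bar: x -0.15 y 19.20 mm  under z 18.44 mm F [-0.0997  1.008  -1.3415] tool [ 1.3417  0.973  -0.2804] M [ 0.46   -0.0971  0.0175] w 0.009396661806681611
```

Emit:
servo_tool:
  motion:
    - [0,-0.0008,0,0,1]
    - [0,-0.0015,0,0,1]
    - [0,-0.0015,0,0,1]

```text
clock: 10.4
tcp_pos: [0.6035, 0.179, 0.2014]
orientation: [0.145, 1.568, -0.144]
contact_force: [0.7, 2.8, -1.6]
grip_width: 0.0089
```

```bash
python3 s.py
```

```text
t10.40 yaw -10.52 hole-mid rel bar: x -0.26 y 18.19 mm  under z 18.42 mm F [ 0.7236  2.8354 -1.6345] tool [1.6355 2.9191 0.1964] M [ 0.6797 -0.1086 -0.0072] w 0.00887807991883649
```

The pull test is ambiguous. I'll push home again, release and look.

Emit:
servo_tool:
  motion:
    - [0,0.001,0,0,1]
    - [0,0.002,0,0,1]
    - [0,0.003,0,0,1]
    - [0,0.004,0,0,1]
    - [0,0.005,0,0,1]
    - [0,0.005,0,0,1]

```text
clock: 11.0
tcp_pos: [0.6043, 0.1815, 0.2014]
orientation: [0.144, 1.569, -0.148]
contact_force: [-4.0, -7.6, 3.3]
grip_width: 0.0094
```

```bash
python3 s.py
```

```text
t11.00 yaw -10.64 hole-mid rel bar: x 0.01 y 20.77 mm  under z 18.43 mm F [-4.0055 -7.5647  3.3015] tool [-3.2735 -8.1829 -2.5481] M [-1.19    0.4344  0.02  ] w 0.009406458169596147
```

Emit:
servo_tool:
  motion:
    - [0,0,0,0,-1]
    - [0,0,0,0,-1]
    - [0,0,0,0,-1]
    - [0,0,0,0,-1]
    - [-0.03,0,0,0,-1]
    - [-0.08,0,0,0,-1]
    - [-0.13,0,0,0,-1]
    - [-0.15,0,0,0,-1]

```text
clock: 11.8
tcp_pos: [0.606, 0.182, 0.3566]
orientation: [0.147, 1.562, -0.145]
contact_force: [0.8, -0.6, 0.3]
grip_width: 0.0854
```

```bash
python3 s.py
```

```text
t11.80 yaw -10.64 hole-mid rel bar: x 1.61 y 21.58 mm  under z 173.64 mm F [ 0.8254 -0.6442  0.3371] tool [-0.3344 -0.4802  0.9314] M [-0.0055 -0.0384 -0.0201] w 0.08535211430572487
```

Emit:
servo_tool:
  motion:
    - [0,-0.05,0,0,-1]
    - [0,-0.1,0,0,-1]
    - [0.03,-0.14,0,0,-1]
    - [0.06,-0.16,0,0,-1]
    - [0.06,-0.16,0,0,-1]
    - [0.06,-0.16,0,0,-1]

```text
clock: 12.4
tcp_pos: [0.5768, 0.0251, 0.2963]
orientation: [0.147, 1.563, -0.145]
contact_force: [0.7, -0.0, 0.6]
grip_width: 0.0854
```

Run:
```python
from h import *
import pickle
o=get_obs();im=grab_frame("wrist");pickle.dump((o,im),open("w4.pkl","wb"))
c=cam("wrist",o);p=proj(c,[(.6091,.0503,.024),(.6176,.0948,.028)]);print(o["tcp_pos"],p)
u,v=p[0].astype(int)
a=im[:,:,::-1]
b=cv2.resize(a[max(0,v-60):v+60,u-75:u+75],None,fx=4,fy=4,interpolation=cv2.INTER_CUBIC);print(max(0,v-60),u-75)
cv2.imwrite("pics/w4.png",b)
```

```text
[0.5768 0.0251 0.2963] [[355.9635 157.1009]
 [358.9186  87.538 ]]
97 280
```

View pics/w4.png

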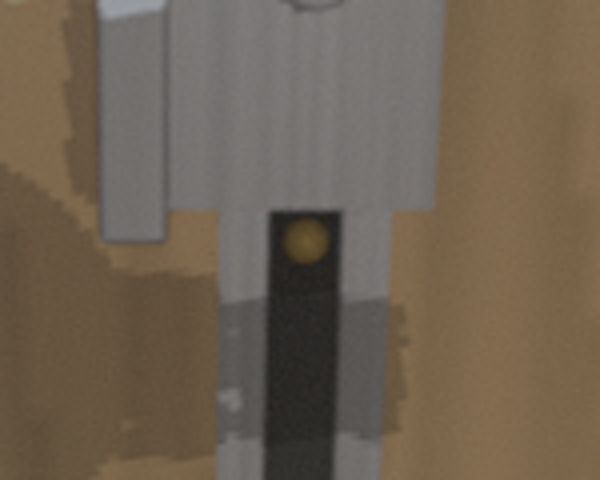

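The crop shows the brass plunger, round and clear, just behind the foot's -y end: foot end at crop row 210, pin top at (302,241). Next I'll quantify how far home the fence is.

Run:
```python
from h import *
import pickle
o,im=pickle.load(open("w4.pkl","rb"));c=cam("wrist",o);Y=np.array([.1822,.9833])
e=ray(c,[(336,149.5),(345,149.5),(355.5,149.5),(375,149.5)],.022)[:,:2]
w=ray(c,[(313,157.3)],.058)[:,:2]
M=np.array([.6286,.1538])
print("end y rel bar",(e-M)@Y*1e3,"wall end",(w-M)@Y*1e3)
for z in(.018,.021,.024):
    P=ray(c,[(280+302/4-.4,97+241/4-.4)],z)[0,:2];print(z,"plunger y",(P-M)@Y*1e3,"gap",(e[2]-P)@Y*1e3)
s=cv2.cvtColor(im,cv2.COLOR_RGB2HSV)[...,1].astype(int);g=cv2.cvtColor(im,cv2.COLOR_RGB2GRAY).astype(int)
print([(v,g[v,355],s[v,355]) for v in range(144,168)])
# second view: scene camera
cs=cam("scene");im2=grab_frame("scene");p=proj(cs,[(.6091,.0503,.024)])[0].astype(int);print(p)
t=grab_frame("top")
print("moved px top vs start:")
t0=cv2.cvtColor(cv2.imread("pics/top0.png"),cv2.COLOR_BGR2RGB)
for n,(u,v) in dict(bA=(344,152),bB=(402,162),tin=(152,234),br=(447,220)).items():
    print(n,np.abs(t[v-14:v+15,u-14:u+15].astype(int)-t0[v-14:v+15,u-14:u+15]).mean())
```

```text
end y rel bar [-100.3732 -100.3914 -100.4126 -100.4519] wall end [-99.7901]
0.018 plunger y -106.12971398647697 gap 5.7171587627043445
0.021 plunger y -105.63995202449544 gap 5.227396800722821
0.024 plunger y -105.15019006251393 gap 4.73763483874129
[(144, np.int64(117), np.int64(9)), (145, np.int64(117), np.int64(11)), (146, np.int64(116), np.int64(9)), (147, np.int64(120), np.int64(10)), (148, np.int64(113), np.int64(11)), (149, np.int64(86), np.int64(12)), (150, np.int64(46), np.int64(16)), (151, np.int64(43), np.int64(83)), (152, np.int64(57), np.int64(120)), (153, np.int64(67), np.int64(128)), (154, np.int64(71), np.int64(126)), (155, np.int64(77), np.int64(127)), (156, np.int64(79), np.int64(137)), (157, np.int64(83), np.int64(134)), (158, np.int64(81), np.int64(137)), (159, np.int64(78), np.int64(133)), (160, np.int64(73), np.int64(136)), (161, np.int64(67), np.int64(135)), (162, np.int64(56), np.int64(106)), (163, np.int64(38), np.int64(56)), (164, np.int64(36), np.int64(27)), (165, np.int64(36), np.int64(20)), (166, np.int64(35), np.int64(40)), (167, np.int64(36), np.int64(34))]
[367 211]
moved px top vs start:
bA 6.147839873166864
bB 6.036464526357511
tin 6.407847800237812
br 5.669837495045581
```

```bash
python3 -c "
from bench import *
print(get_obs()['contact_force'],get_obs()['clock']);print(hand_in())"
```

```text
[ 1.12913259 -0.29539171  0.16247886] 12.55
the job is handed in; nothing more can be done
None
```

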